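Set and lock the metering valve

ROBOT

A 6-joint arm with a two-finger parallel gripper is mounted at the origin on the work surface; the furniture and walls round the work are solid. World frame = base frame: x ahead of the robot, y to its left, z up, the work surface at z = 0. Lengths are in m, angles in rad, forces in N, time in s.
With the tool pointing down it reaches from about 0.35 to 0.975 m from the base axis. Payload 4.9 kg.
Tool frame: the origin (TCP) lies at the centre of the arm's flange, where the gripper is bolted on; the fingertips stand 173 mm ahead of it and the grasp point (between the pads) lies 155 mm ahead of it; z points along the fingers, y is the line along which they close (so a half turn about z gives the same grasp; the last joint's range is limited). The gripper opens to 85 mm and grips with 20 to 120 N. Pads are 22 mm wide; open, the fingers measure 114 mm over their backs; the gripper's body (76 mm by 85 mm) begins 54 mm behind the grasp point. The pads swing forward as they close: fully open they stand 13 mm farther back than shut.
Start: joints at [-0.119, 0.053, 1.613, -0, 1.476, -0.119], TCP at [0.625, 0, 0.405] pointing down, gripper open.
Joint ranges: [-3.01, 3.01], [-1.01, 2.22], [0.06, 2.58], [-1.02, 4.17], [0.09, 2.62], [-3.14, 3.14]. Speed limits (rad/s): [2.57, 2.57, 3.14, 3.14, 3.14, 3.14].

INTERFACE

Orientations are given as a unit quaternion [x, y, z, w].
In Python, from cell import manip gives the robot as it stands.
- The arm moves only by the tool arm_command, never from a script. Its argument "increments" is a list of rows, each an object with "travel": the shift along the tool's x, y, z in cm, a list of three; "rotation": the turn, a rotation vector about the tool's x, y, z in rad, a list of three; "gripper": the opening in per cent of the stroke, from 0 (shut) to 100 (fully open). In form: [{"travel": [x, y, z], "rotation": [rx, ry, rz], "gripper": gripper}, ...]. A call has 1 to 5 rows; each row shifts and turns the commanded pose from where the row before left it, along the tool's axes as they then stand; what a row does not reach is not made up. A row lasts 1/10 s, in which the tool goes at most 50 mm and 8.59 degrees, less where a joint would pass 70% of its speed; a pose out of reach is approached as far as the arm can. A call with a gripper value outside its range is refused whole. The fingers move at their own pace and stop on an object; "newtons" is the grip in N (left out, the last holds). Time passes only in rows, so rows that do not move let the fingers close. It gives the time, the measured TCP pose, the force, the opening and the grip force at its end, in the units of the state.
- manip.sense(): the state, without advancing time (a new reading comes with each control period).
- manip.get_image(name): name is "side" or "top" or "wrist"; returns (picture, depth): 384x512x3 uint8, red, green, blue; 384x512 float32, m along the optical axis (not along the pixel's ray), 0 where there is no reading.
- manip.camera_info(name): a dict with "fx", "fy", "cx", "cy" (pixels), "position" and "rotation" of the camera in the world. Camera axes: x right, y down, z forward; pixel columns grow to the right and rows downward; lengths in m; the calibration is good to about 2 mm. A picture is of the moment at which its call begins: read the wrist's pose just before it. camera_info takes no time and is no camera call; for the wrist camera it gives the pose at the moment of the call.
- manip.close_job(): hands the job in; it is judged then, once.
The state is a dict: "t": time; "joints": joint angles; "qd": joint speeds; "effort": joint torques, N m; "ee_pos": TCP position; "ee_rot": TCP orientation; "contact_force": force on the tool from outside, world axes, zero at the start; "moment": the same for the moment, N m; "opening": finger opening in m; "grip_force": force on a finger pad.
Only numpy, scipy, OpenCV 4.12 (cv2) and the standard library are available. Lean on these libraries where they do the work, as an engineer would, in place of code of your own. Each camera call takes 0.05 s, during which the arm holds its last target. There are 200 camera calls.

TASK

Turn the valve's setting knob (the black hub with the long arm) until its pointer lies at the clip on the dial's rim, while the lock ring is still loose. Then turn the lock ring on top of it clockwise by its own peg, fully tight against its stop, with the pointer still at the clip at the end. Leave the clip where it is, and do not disturb the things standing around.

Things in the scene. Friction and masses are not known exactly. Their poses are not given: they have to be found in the camera images.
- regulator: metering valve fixed to the bench; origin on its vertical axis at bench height, z up; its -x faces roughly the robot. Aluminium dial of radius 112 mm, top at 42 mm, ticks every 10 degrees. Above it, on the same axis: the black setting knob, then the steel lock ring (radius 34 mm, top at 79 mm), then a brass spindle end (radius 10 mm, top 88 mm).
- dial_center (a point): centre of the dial's top face, on the axis that knob, ring and clip all turn about, 42 mm above the bench
- knob (a joint): angle of the setting knob, rad, -1.4 to 1.4; 0 = the arm points along the valve's -x; grows clockwise seen from above. Stays where it is left (friction 0.22 N m, about 3 N at its peg).
- knob_peg (a point): top centre of the upright steel peg on the knob's arm, 14 mm in diameter, 83 mm from the axis; free from 58 mm (arm's collar) to 106 mm above the bench. Push it either way round, or straddle it with the fingers.
- pointer_tip (a point): pointed outer end of the knob's arm, 100 mm from the axis, 50 mm above the bench
- index_clip (a joint): angle of the small dark steel clip on the dial's rim, same zero and sense as the knob's; very stiff, marks the wanted setting and is not to be moved
- index_mark (a point): point just inside the clip, 100 mm from the axis, 50 mm above the bench: where pointer_tip has to be. The clip itself is 10 mm wide, 102 to 116 mm from the axis, up to 60 mm above the bench.
- lock_ring (a joint): angle of the lock ring, rad, 0 (loosest) to 1.4 (tight, hard stop); grows clockwise seen from above. Its arm points along the valve's -x at 0.4. Stays where it is left (friction 0.12 N m, about 3 N at its peg). It turns without driving the knob and does not mechanically block it.
- ring_peg (a point): top centre of the upright steel peg on the lock ring's short arm, 12 mm in diameter, 45 mm from the axis; free from 79 mm (level of the ring's top) to 116 mm above the bench
- petri_dish: flat clear round dish, 90 mm across, 14 mm tall; bystander, origin at the centre of its underside
- tape_roll: roll of beige tape lying flat, about 103 mm across, 25 mm tall; bystander, origin at the centre of its underside
- lab_timer: small white bench timer, 66x60x34 mm; bystander, origin at the centre of its underside
- beaker: clear beaker, 70 mm across, 83 mm tall; bystander, origin at the centre of its underside

How it is judged:
On the way, in this order (a step that is already met when the one before it is completed fails the run):
1. the knob's pointer rests at the clip while the lock ring is still loose (horizontal distance between pointer_tip and index_mark below 0.01 m and velocity of joint knob between -0.05 and 0.05 rad/s and value of joint lock_ring below 0.6 rad), for 0.3 s.
2. the lock ring is turned tight with the pointer still at the clip (horizontal distance between pointer_tip and index_mark below 0.01 m and value of joint lock_ring above 1.25 rad), for 0.2 s.
At the end, for the whole second after the job is handed in: The pointer's tip is within 10 mm of the mark at the clip, the lock ring is within 0.15 rad of its tight stop, and both are at rest (all of step 2 and velocity of joint knob between -0.05 and 0.05 rad/s and velocity of joint lock_ring between -0.05 and 0.05 rad/s); the robot touches nothing.
It fails at once if the clip on the dial's rim is moved by more than 5 mm (distance of index_mark from where it was at the start of the episode above 0.005 m).
It fails at once if the petri dish is pushed more than 30 mm or tipped (distance of petri_dish from where it was at the start of the episode above 0.03 m or angle between petri_dish's own z axis and vertical above 0.4 rad).
It fails at once if the tape roll is pushed more than 30 mm or tipped (distance of tape_roll from where it was at the start of the episode above 0.03 m or angle between tape_roll's own z axis and vertical above 0.4 rad).
It fails at once if the lab timer is pushed more than 30 mm or tipped (distance of lab_timer from where it was at the start of the episode above 0.03 m or angle between lab_timer's own z axis and vertical above 0.4 rad).
It fails at once if the beaker is pushed more than 30 mm or tipped (distance of beaker from where it was at the start of the episode above 0.03 m or angle between beaker's own z axis and vertical above 0.4 rad).
It also fails if it takes over 48 s, if anything falls off the work surface, if the arm or the gripper's body presses on something with over 40 N, if the wrist force passes 120 N, or if a joint passes its speed limit or range.

## Working session

There is one attempt and no reset: what is moved stays moved. The work goes in short steps, Python scripts to look and compute and a tool call to move; the robot and the scene stay as the last step left them, time stands still between calls to the robot, and variables do not carry over. Pictures are saved under pics/ and viewed, at most 10 in all, crops included, and the job is handed in when it is done.

Besides the shell and the picture viewer there is one more tool, called after "Emit:" as a command line: name --argument value ..., lists and objects as JSON in quotes. arm_command: Moves the arm, as the interface text tells. Its arguments: {"type":"object","properties":{"increments":{"type":"array","items":{"type":"object","properties":{"travel":{"type":"array","items":{"type":"number"}},"rotation":{"type":"array","items":{"type":"number"}},"gripper":{"type":"number"}}}},"newtons":{"type":"number"}},"required":["increments"]}

```bash
mkdir -p pics; python3 - <<'E'
from cell import manip
import cv2,numpy as np
for n in("top","side"):
    p,d=manip.get_image(n);cv2.imwrite(f"pics/{n}0.png",p[...,::-1]);np.save(f"pics/{n}0.npy",d);print(n,manip.camera_info(n))
print(manip.sense())
E
```

```text
top {'fx': 463.77438606007945, 'fy': 463.77438606007945, 'cx': 257.103187876436, 'cy': 188.5775042875909, 'position': array([0.25844909, 0.02932769, 1.4152859 ]), 'rotation': array([-0.70113727,  0.70650608, -0.06903078,  0.06701068])}
side {'fx': 424.3869698148863, 'fy': 424.3869698148863, 'cx': 258.5974523707291, 'cy': 195.08954911435995, 'position': array([-0.00917665, -0.68195722,  0.59387115]), 'rotation': array([ 0.81529581, -0.28333094,  0.15178222, -0.48164144])}
{'t': 0.1, 'joints': array([-1.19034182e-01,  5.33066171e-02,  1.61420498e+00,  1.79695921e-05,
        1.47599426e+00, -1.19006971e-01]), 'qd': array([ 9.72982769e-04, -1.02044774e-03, -2.18648983e-03, -6.93292005e-05,
       -1.35261019e-03, -1.74669155e-04]), 'effort': array([ 6.14647306e-04, -3.94903493e+01, -3.71363103e+01, -4.52310599e-05,
        3.99340541e-03, -4.17574097e-05]), 'ee_pos': array([6.24746900e-01, 1.12345372e-05, 4.03547015e-01]), 'ee_rot': array([ 7.07116685e-01,  7.07096230e-01, -5.84285041e-04, -7.57479319e-04]), 'contact_force': array([ 0.34506774, -0.60249175, -0.08334208]), 'moment': array([ 0.02789858,  0.00672546, -0.02783167]), 'grip_force': 0.0, 'opening': 0.08532574183400903}
```

View pics/top0.png

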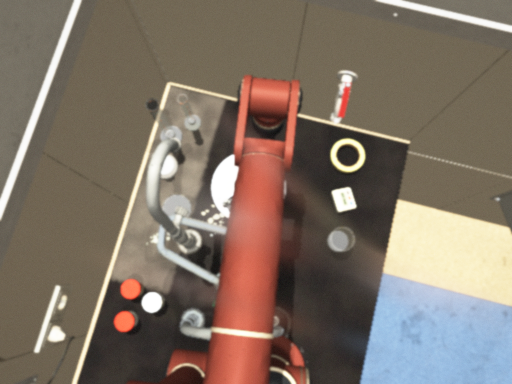

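View pics/side0.png

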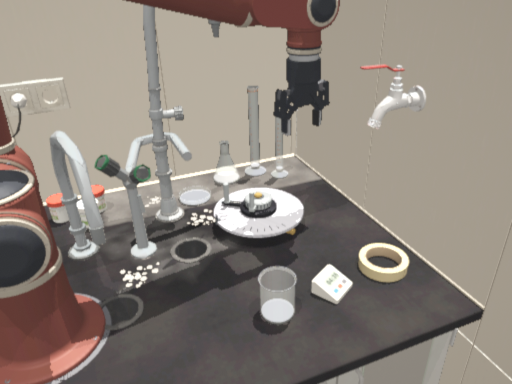

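The side view shows the dial at about (259,212), with the beaker, timer and tape in front. The arm hides most of the dial in the top view. Next I'll look closer with an enlarged side crop and the wrist camera.

```bash
cat > h.py <<'E'
from cell import manip
import cv2,numpy as np
from scipy.spatial.transform import Rotation as R
def ray(ci,u,v):
    return R.from_quat(ci['rotation']).apply([(u-ci['cx'])/ci['fx'],(v-ci['cy'])/ci['fy'],1])
def atz(ci,u,v,z):
    d=ray(ci,u,v);p=ci['position'];return p+d*(z-p[2])/d[2]
def proj(ci,P):
    c=R.from_quat(ci['rotation']).inv().apply(np.asarray(P)-ci['position']);return np.array([ci['cx']+ci['fx']*c[...,0]/c[...,2],ci['cy']+ci['fy']*c[...,1]/c[...,2]]).T
E
python3 - <<'E'
from h import *
ci=manip.camera_info("wrist");p,d=manip.get_image("wrist")
np.save("pics/w0.npy",d);print(ci)
cv2.imwrite("pics/w0.png",cv2.resize(p[...,::-1],(768,576),interpolation=cv2.INTER_CUBIC))
s=cv2.imread("pics/side0.png");cv2.imwrite("pics/s0c.png",cv2.resize(s[160:250,195:325],None,fx=6,fy=6,interpolation=cv2.INTER_CUBIC))
print(atz(manip.camera_info("side"),260,212,.042))
E
```

```text
{'fx': 329.15981544964023, 'fy': 329.15981544964023, 'cx': 253.36311105160055, 'cy': 196.21866235314053, 'position': array([0.62348968, 0.07890158, 0.37210464]), 'rotation': array([ 9.87606752e-01, -2.36217404e-06, -7.74986434e-04,  1.56946813e-01])}
[0.52764434 0.03565898 0.042     ]
```

View pics/w0.png

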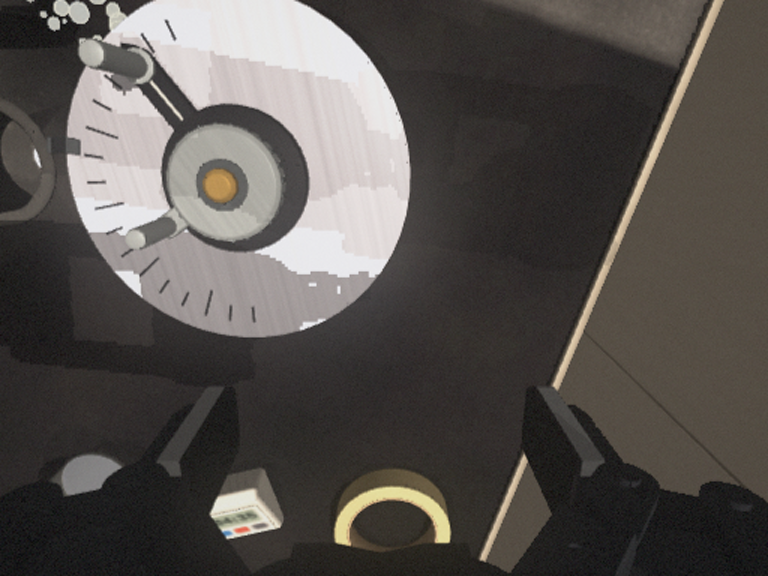

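View pics/s0c.png

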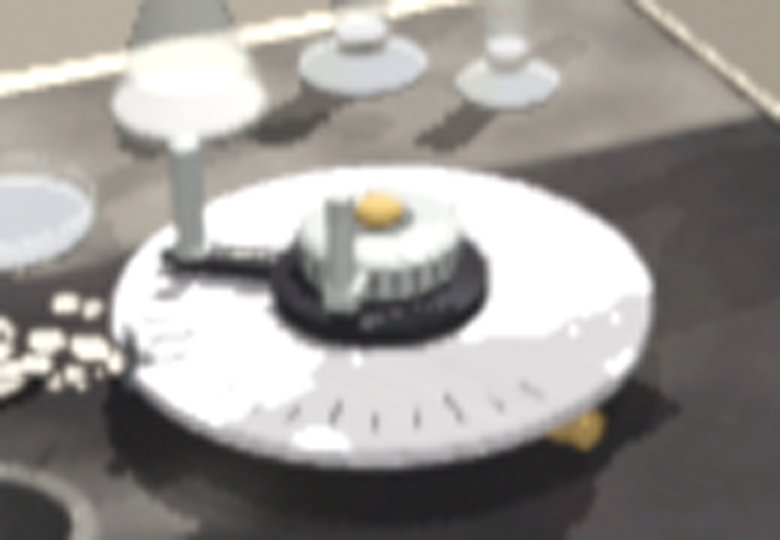

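```bash
python3 - <<'E'
from h import *
W=manip.camera_info("wrist");S=manip.camera_info("side")
w=lambda u,v,z:atz(W,u/1.5,v/1.5,z)
s=lambda u,v,z:atz(S,195+(u+.5)/6-.5,160+(v+.5)/6-.5,z)
pts={}
for n,f,u,v,z in [("spindle W",w,220,185,.088),("spindle S",s,380,207,.088),("kpeg W",w,92,51,.106),("kring base W",w,142,66,.058),("kbase S",s,190,250,.058),("clip W",w,66,146,.06),("clipS",s,128,348,.055),("rpegtop W",w,136,240,.116),("rpegtop S",s,340,203,.116),("annulus W",w,15,160,0)]:
    pts[n]=f(u,v,z);print(n,pts[n].round(4))
p=cv2.imread("pics/w0.png");g=(p.min(2)>110).astype(np.uint8)
# circle fit of dial from clean edge pts
E=np.array([[410,170],[403,225],[380,274],[340,312],[300,331],[250,337],[398,110],[375,62],[340,25],[69,120],[68,155]])
Q=np.array([w(u,v,.042)[:2] for u,v in E])
A=np.c_[2*Q,np.ones(len(Q))];x=np.linalg.lstsq(A,(Q**2).sum(1),rcond=None)[0];print("dial c",x[:2],np.sqrt(x[2]+x[0]**2+x[1]**2),np.hypot(*(Q-x[:2]).T).round(4))
c=x[:2]
for n,P in pts.items():
    d=P[:2]-c;print(n,np.hypot(*d).round(4),np.arctan2(d[1],-d[0]).round(3))
E
```

```text
spindle W [0.5327 0.0512 0.088 ]
spindle S [0.5299 0.0451 0.088 ]
kpeg W [0.4823 0.1172 0.106 ]
kring base W [0.4846 0.1162 0.058 ]
kbase S [0.4782 0.1103 0.058 ]
clip W [0.4327 0.0716 0.06  ]
clipS [0.4189 0.066  0.055 ]
rpegtop W [0.4945 0.0254 0.116 ]
rpegtop S [0.4902 0.0174 0.116 ]
annulus W [0.3569 0.0605 0.    ]
dial c [0.53194454 0.05043143] 0.11153222452179726 [0.1108 0.1108 0.1116 0.1117 0.1122 0.1118 0.1108 0.1124 0.1123 0.1114
 0.1111]
spindle W 0.0011 2.4
spindle S 0.0057 -1.204
kpeg W 0.0832 0.932
kring base W 0.081 0.947
kbase S 0.0805 0.84
clip W 0.1015 0.211
clipS 0.1141 0.137
rpegtop W 0.045 -0.588
rpegtop S 0.0533 -0.669
annulus W 0.1753 0.057
```

```bash
python3 - <<'E'
from h import *
c=np.array([.532,.0505])
for n,f in(("side","pics/side0.npy"),("top","pics/top0.npy")):
    ci=manip.camera_info(n);d=np.load(f);v,u=np.mgrid[:384,:512]
    P=np.stack([(u-ci['cx'])/ci['fx']*d,(v-ci['cy'])/ci['fy']*d,d],-1)[d>0]
    P=R.from_quat(ci['rotation']).apply(P)+ci['position']
    P=P[(P[:,2]>.1)&(P[:,2]<.33)&(np.hypot(*(P[:,:2]-c).T)<.35)&(P[:,0]>.1)]
    k,ct=np.unique((P//.04).astype(int),axis=0,return_counts=True)
    m={}
    for a,q in zip(k,ct):
        if q>2:m.setdefault((a[0]*4+2,a[1]*4+2),[]).append(int(a[2]*4+2))
    print(n,m)
# clip template: predicted clip pixel in wrist for angles
W=manip.camera_info("wrist")
for a in(.1,.15,.2,.25):
    print(a,[(proj(W,[c[0]-r*np.cos(a),c[1]+r*np.sin(a),z])*1.5).round(0).tolist() for r,z in((.102,.06),(.116,.06),(.102,.042))])
p=cv2.imread("pics/w0.png");cv2.imwrite("pics/w0c.png",cv2.resize(p[90:220,20:170],None,fx=4,fy=4,interpolation=cv2.INTER_CUBIC))
E
```

```text
side {(np.int64(18), np.int64(10)): [22, 26], (np.int64(18), np.int64(14)): [22, 26], (np.int64(22), np.int64(10)): [18, 22, 26], (np.int64(22), np.int64(14)): [18, 22, 26], (np.int64(26), np.int64(6)): [22, 26], (np.int64(26), np.int64(10)): [10, 14, 18, 22], (np.int64(26), np.int64(14)): [10, 14, 18, 22], (np.int64(26), np.int64(18)): [22], (np.int64(30), np.int64(18)): [22], (np.int64(30), np.int64(22)): [22], (np.int64(30), np.int64(26)): [22], (np.int64(34), np.int64(22)): [10, 14, 18, 22], (np.int64(34), np.int64(26)): [18, 22], (np.int64(38), np.int64(10)): [22], (np.int64(38), np.int64(14)): [22], (np.int64(38), np.int64(18)): [22], (np.int64(38), np.int64(22)): [10, 14, 18, 22, 26, 30, 34], (np.int64(38), np.int64(26)): [18, 22], (np.int64(42), np.int64(18)): [22, 26, 30], (np.int64(42), np.int64(22)): [22, 26, 30], (np.int64(42), np.int64(26)): [18, 22], (np.int64(46), np.int64(10)): [10], (np.int64(50), np.int64(2)): [10], (np.int64(50), np.int64(10)): [10], (np.int64(54), np.int64(-2)): [30, 34], (np.int64(54), np.int64(2)): [30, 34], (np.int64(54), np.int64(38)): [10, 14
[... 3669 characters left out ...]
22, 26, 30, 34], (np.int64(78), np.int64(-2)): [22, 26, 30, 34], (np.int64(78), np.int64(22)): [18], (np.int64(82), np.int64(-2)): [22, 26, 30, 34], (np.int64(82), np.int64(2)): [18, 22, 26, 30, 34], (np.int64(82), np.int64(6)): [10, 14, 18, 22, 26, 30, 34], (np.int64(82), np.int64(10)): [10, 14, 18, 22, 26, 30, 34], (np.int64(86), np.int64(10)): [10, 14, 18, 22, 26, 30, 34], (np.int64(86), np.int64(14)): [10, 14, 18, 22, 26, 30, 34], (np.int64(86), np.int64(18)): [10, 14, 18, 22, 26, 30, 34]}
0.1 [[66.0, 165.0], [43.0, 162.0], [83.0, 163.0]]
0.15 [[65.0, 156.0], [42.0, 153.0], [82.0, 155.0]]
0.2 [[65.0, 147.0], [42.0, 143.0], [82.0, 147.0]]
0.25 [[65.0, 139.0], [42.0, 133.0], [83.0, 139.0]]
```

View pics/w0c.png

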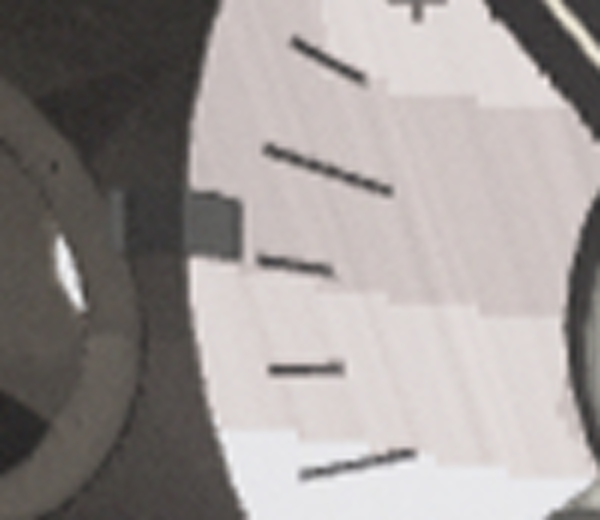

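Clip inner edge in the wrist picture is near (81,146), i.e. at about 0.195 rad in world angle. The knob is at about 0.935 rad. A faucet stands close to the knob peg, so I'll check clearance for upright and tilted grasps.

```bash
cat >> h.py <<'E'
C=np.array([.532,.0505])
def pegpose(phi,r,zg,tilt=0,cam_in=True):
    """tool pose straddling tangentially; tilt leans the body inward"""
    rad=np.array([-np.cos(phi),np.sin(phi),0]);
    z=np.array([0,0,-1.])*np.cos(tilt)+rad*np.sin(tilt)
    y=np.array([np.sin(phi),np.cos(phi),0]); x=np.cross(y,z)
    if cam_in != (x@rad<0): y=-y;x=-x
    M=np.c_[x,y,z];g=np.r_[C+r*rad[:2],zg];return g-.155*z,M
def move(p0,M0,p1,M1):
    return (M0.T@(p1-p0)*100).round(2),R.from_matrix(M0.T@M1).as_rotvec().round(3)
def now():
    s=manip.sense();return s['ee_pos'],R.from_quat(s['ee_rot']).as_matrix()
E
python3 - <<'E'
from h import *
Ps=[]
for n in("side","top"):
    ci=manip.camera_info(n);d=np.load(f"pics/{n}0.npy");v,u=np.mgrid[:384,:512]
    P=np.stack([(u-ci['cx'])/ci['fx']*d,(v-ci['cy'])/ci['fy']*d,d],-1)[d>0]
    P=R.from_quat(ci['rotation']).apply(P)+ci['position']
    Ps.append(P[(P[:,2]>.125)&(P[:,2]<.4)&(P[:,0]<.5)&(P[:,0]>.3)&(P[:,1]>.07)&(P[:,1]<.32)])
P=np.concatenate(Ps);np.save("pics/obs.npy",P)
p0,M0=now()
for phi in(.935,.6,.195):
  for t in(0,.3):
    p,M=pegpose(phi,.083,.088,t)
    L=(P-p)@M;L=L[(L[:,2]<.11)&(L[:,2]>-.25)];o=np.argsort(np.hypot(L[:,0],L[:,1]))[:300:60]
    print(phi,t,p.round(3),move(p0,M0,p,M),(L[o]*1000).round().tolist())
E
```

```text
0.935 0 [0.483 0.117 0.243] (array([ 11.72, -14.18,  16.1 ]), array([-1.000e-03,  2.000e-03,  2.506e+00])) [[-61.0, 58.0, 30.0], [-60.0, 69.0, 23.0], [-95.0, 0.0, -36.0], [-97.0, -1.0, -41.0], [-98.0, 17.0, 28.0]]
0.935 0.3 [0.51  0.08  0.236] (array([  8.04, -11.46,  16.78]), array([ 0.374, -0.122,  2.482])) [[-83.0, 74.0, 49.0], [-82.0, 86.0, 56.0], [-86.0, 87.0, 44.0], [-87.0, 91.0, 56.0], [-102.0, 78.0, 48.0]]
0.6 0 [0.463 0.097 0.243] (array([  9.73, -16.1 ,  16.1 ]), array([-1.000e-03,  2.000e-03,  2.171e+00])) [[-65.0, 27.0, 30.0], [-78.0, -1.0, 26.0], [-81.0, -15.0, 29.0], [-86.0, 8.0, 19.0], [-78.0, 43.0, 29.0]]
0.6 0.3 [0.501 0.072 0.236] (array([  7.15, -12.32,  16.79]), array([ 0.324, -0.17 ,  2.151])) [[-96.0, 33.0, 61.0], [-111.0, 13.0, 52.0], [-116.0, 7.0, 51.0], [-112.0, 43.0, 57.0], [-123.0, -7.0, 52.0]]
0.195 0 [0.451 0.067 0.243] (array([  6.65, -17.39,  16.1 ]), array([-1.000e-03,  1.000e-03,  1.766e+00])) [[-65.0, -25.0, 28.0], [-74.0, -28.0, 21.0], [-80.0, -29.0, 19.0], [-81.0, -40.0, 23.0], [-77.0, -58.0, 23.0]]
0.195 0.3 [0.496 0.058 0.236] (array([  5.77, -12.9 ,  16.79]), array([ 0.263, -0.216,  1.751])) [[-98.0, -25.0, 62.0], [-109.0, -25.0, 63.0], [-107.0, -48.0, 48.0], [-119.0, -28.0, 58.0], [-117.0, -48.0, 57.0]]
```

Emit:
arm_command --increments '[{"travel":[0,0,0],"rotation":[0.022,-0.0072,0.146],"gripper":50},{"travel":[0,0,0],"rotation":[0.022,-0.0072,0.146],"gripper":50},{"travel":[0,0,0],"rotation":[0.022,-0.0072,0.146],"gripper":50},{"travel":[0,0,0],"rotation":[0.022,-0.0072,0.146],"gripper":50},{"travel":[0,0,0],"rotation":[0.022,-0.0072,0.146],"gripper":50}]'

```text
t: 0.65
ee_pos: [0.6249, 0.0001, 0.4042]
ee_rot: [0.913, 0.404, -0.051, -0.026]
contact_force: [-1.2, -0.2, 0.4]
opening: 0.043
grip_force: 0.0
```

Emit:
arm_command --increments '[{"travel":[0,0,0],"rotation":[0.022,-0.0072,0.146],"gripper":50},{"travel":[0,0,0],"rotation":[0.022,-0.0072,0.146],"gripper":50},{"travel":[0,0,0],"rotation":[0.022,-0.0072,0.146],"gripper":50},{"travel":[0,0,0],"rotation":[0.022,-0.0072,0.146],"gripper":50},{"travel":[0,0,0],"rotation":[0.022,-0.0072,0.146],"gripper":50}]'

```text
t: 1.15
ee_pos: [0.6249, 0.0, 0.4042]
ee_rot: [0.993, 0.049, -0.095, -0.048]
contact_force: [1.0, 0.2, -0.0]
opening: 0.0425
grip_force: 0.0
```

Emit:
arm_command --increments '[{"travel":[0,0,0],"rotation":[0.022,-0.0072,0.146],"gripper":50},{"travel":[0,0,0],"rotation":[0.022,-0.0072,0.146],"gripper":50},{"travel":[0,0,0],"rotation":[0.022,-0.0072,0.146],"gripper":50},{"travel":[0,0,0],"rotation":[0.022,-0.0072,0.146],"gripper":50},{"travel":[0,0,0],"rotation":[0.022,-0.0072,0.146],"gripper":50}]'

```text
t: 1.65
ee_pos: [0.6249, -0.0, 0.4042]
ee_rot: [0.939, -0.313, -0.126, -0.063]
contact_force: [0.4, 0.3, 0.4]
opening: 0.0425
grip_force: 0.0
```

Emit:
arm_command --increments '[{"travel":[0,0,0],"rotation":[0.022,-0.0072,0.146],"gripper":50},{"travel":[0,0,0],"rotation":[0.022,-0.0072,0.146],"gripper":50},{"travel":[0,0,0],"rotation":[0,0,0],"gripper":50}]'

```text
t: 1.95
ee_pos: [0.6248, -0.0001, 0.4042]
ee_rot: [0.883, -0.446, -0.133, -0.067]
contact_force: [-0.9, 0.3, 0.5]
opening: 0.0427
grip_force: 0.0
```

```bash
python3 - <<'E'
from h import *
s=manip.sense();print(s['t'],s['joints'].round(3),s['opening'])
p0,M0=now()
p,M=pegpose(.935,.083,.088,.3);h=p-.07*M[:,2]
print(move(p0,M0,h,M),move(h,M,p,M))
E
```

```text
1.95 [-0.155  0.1    1.572  0.21   1.683  2.352] 0.042740401770076604
(array([-7.75,  4.46, 12.99]), array([-0.   , -0.001,  0.   ])) (array([-0.,  0.,  7.]), array([0., 0., 0.]))
```

Emit:
arm_command --increments '[{"travel":[-1.55,0.89,2.6],"rotation":[0,0,0],"gripper":50},{"travel":[-1.55,0.89,2.6],"rotation":[0,0,0],"gripper":50},{"travel":[-1.55,0.89,2.6],"rotation":[0,0,0],"gripper":50},{"travel":[-1.55,0.89,2.6],"rotation":[0,0,0],"gripper":50},{"travel":[-1.55,0.89,2.6],"rotation":[0,0,0],"gripper":50}]'

```text
t: 2.45
ee_pos: [0.5215, 0.0644, 0.3023]
ee_rot: [0.884, -0.444, -0.133, -0.067]
contact_force: [0.4, -0.3, 0.0]
opening: 0.0427
grip_force: 0.0
```

```bash
python3 - <<'E'
from h import *
p0,M0=now();p,M=pegpose(.935,.083,.088,.3);print(move(p0,M0,p,M))
W=manip.camera_info("wrist");im,d=manip.get_image("wrist");np.save("pics/w1.npy",d)
cv2.imwrite("pics/w1.png",cv2.resize(im[...,::-1],(768,576),interpolation=cv2.INTER_CUBIC))
import json;json.dump({k:np.asarray(v).tolist() for k,v in W.items()},open("pics/w1.json","w"))
P=lambda a,r,z:(proj(W,[C[0]-r*np.cos(a),C[1]+r*np.sin(a),z])*1.5).round(0)
print("kpeg",P(.935,.083,.106),P(.935,.083,.058),"rpeg",P(-.59,.045,.116),"clip",P(.195,.102,.06),"tipk",P(.935,.1,.05),"spin",P(0,0,.088))
E
```

```text
(array([ 0.06, -0.02,  6.91]), array([ 0.   , -0.001,  0.004]))
kpeg [376. 361.] [377. 291.] rpeg [537. 170.] clip [527. 280.] tipk [377. 309.] spin [377. 132.]
```

View pics/w1.png

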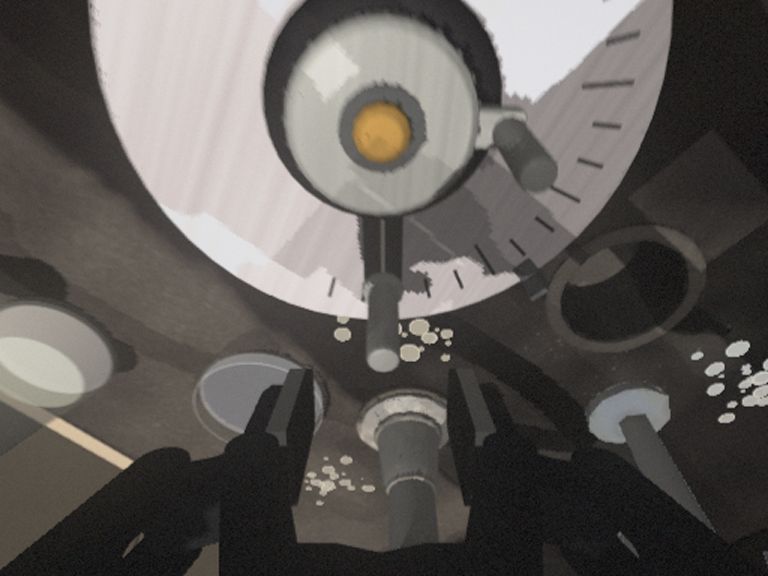

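Emit:
arm_command --increments '[{"travel":[0,0,2.3],"rotation":[0,0,0],"gripper":50},{"travel":[0,0,2.3],"rotation":[0,0,0],"gripper":50},{"travel":[0,0,2.3],"rotation":[0,0,0],"gripper":50},{"travel":[0,0,0],"rotation":[0,0,0],"gripper":0},{"travel":[0,0,0],"rotation":[0,0,0],"gripper":0}]' --newtons 20

```text
t: 3.0
ee_pos: [0.5105, 0.0803, 0.2374]
ee_rot: [0.883, -0.445, -0.133, -0.067]
contact_force: [-3.4, -0.5, -0.8]
opening: 0.0143
grip_force: 1.4
```

Emit:
arm_command --increments '[{"travel":[0,0,0],"rotation":[0,0,0],"gripper":0},{"travel":[0,0,0],"rotation":[0,0,0],"gripper":0}]'

```text
t: 3.2
ee_pos: [0.5104, 0.0803, 0.2376]
ee_rot: [0.883, -0.445, -0.133, -0.067]
contact_force: [-1.0, 0.9, -4.7]
opening: 0.0133
grip_force: 21.1
```

```bash
python3 - <<'E'
from h import *
p0,M0=now();p,M=pegpose(.935,.083,.088,.3);print(move(p0,M0,p,M))
q,N=pegpose(.935-.074,.083,.088,.3);t,r=move(p,M,q,N);print(t,r)
g=p0+.155*M0[:,2];d=g[:2]-C;print(g,np.hypot(*d),np.arctan2(d[1],-d[0]))
E
```

```text
(array([0.  , 0.03, 0.15]), array([-0.   , -0.001,  0.001]))
[ 0.01  0.27 -0.  ] [-0.022 -0.    -0.071]
[0.48330599 0.11701802 0.08943665] 0.08243636434701407 0.9388874687884896
```

Emit:
arm_command --increments '[{"travel":[0.01,0.275,0],"rotation":[-0.0219,0,-0.0707],"gripper":0},{"travel":[0.01,0.275,0],"rotation":[-0.0219,0,-0.0707],"gripper":0},{"travel":[0.01,0.275,0],"rotation":[-0.0219,0,-0.0707],"gripper":0},{"travel":[0.01,0.275,0],"rotation":[-0.0219,0,-0.0707],"gripper":0},{"travel":[0.01,0.275,0],"rotation":[-0.0219,0,-0.0707],"gripper":0}]'

```text
t: 3.7
ee_pos: [0.5013, 0.0705, 0.2376]
ee_rot: [0.95, -0.274, -0.143, -0.042]
contact_force: [-0.3, 3.8, -4.8]
opening: 0.013
grip_force: 21.1
```

Emit:
arm_command --increments '[{"travel":[0.01,0.275,0],"rotation":[-0.0219,0,-0.0707],"gripper":0},{"travel":[0.01,0.275,0],"rotation":[-0.0219,0,-0.0707],"gripper":0},{"travel":[0.01,0.275,0],"rotation":[-0.0219,0,-0.0707],"gripper":0},{"travel":[0.01,0.275,0],"rotation":[-0.0219,0,-0.0707],"gripper":0},{"travel":[0,0,0],"rotation":[0,0,0],"gripper":0}]'

```text
t: 4.2
ee_pos: [0.4968, 0.0603, 0.2376]
ee_rot: [0.98, -0.132, -0.147, -0.02]
contact_force: [-0.8, 0.5, -2.8]
opening: 0.0134
grip_force: 21.3
```

```bash
python3 - <<'E'
from h import *
p0,M0=now()
g=p0+.155*M0[:,2];d=g[:2]-C;print(g,np.hypot(*d),np.arctan2(d[1],-d[0]))
W=manip.camera_info("wrist");im,_=manip.get_image("wrist")
P=lambda a,r,z:(proj(W,[C[0]-r*np.cos(a),C[1]+r*np.sin(a),z]))
print("mark",P(.195,.1,.05),"tip",P(.27,.1,.05),P(0.195,.102,.06),"spin",P(0,0,.088))
cv2.imwrite("pics/w2.png",cv2.resize(im[...,::-1],(768,576),interpolation=cv2.INTER_CUBIC))
E
```

```text
[0.45282858 0.07228506 0.08944019] 0.08211396290991832 0.2685178885935127
mark [265.16625065 246.95560533] tip [251.74217671 247.33165884] [265.95227351 262.71201435] spin [250.9530517  87.3278751]
```

View pics/w2.png

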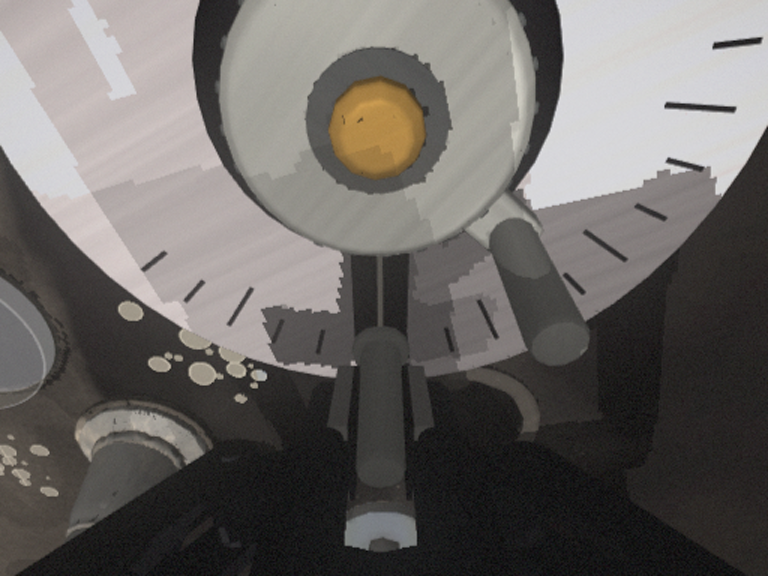

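```bash
python3 - <<'E'
from h import *
W0=dict(fx=329.15981544964023,fy=329.15981544964023,cx=253.36311105160055,cy=196.21866235314053,position=np.array([0.62348968,0.07890158,0.37210464]),rotation=np.array([9.87606752e-01,-2.36217404e-06,-7.74986434e-04,1.56946813e-01]))
def ang(W,u,v,z,c):
    d=atz(W,(u+.5)/1.5-.5,(v+.5)/1.5-.5,z)[:2]-c;return np.hypot(*d).round(4),np.arctan2(d[1],-d[0]).round(3)
c0=np.array([.53194,.05043])
for n,u,v,z in[("long",265,150,.042),("long",390,190,.042),("short",258,260,.042),("short",332,270,.042),("long2",300,475,.042),("long2",413,454,.042),("clip in top?",184,195,.06),("clip",186,258,.06),("clip in bot",243,200,.042),("clip",243,258,.042),("clip out",118,192,.06),("clip out",118,252,.06)]:
    print(n,ang(W0,20+u/4,90+v/4,z,c0))
W=manip.camera_info("wrist");c=atz(W,377.5/1.5,129/1.5,.088)[:2];print(c)
for n,u,v,z in[("long-",478,300,.042),("long-",496,338,.042),("short",446,328,.042),("short",452,350,.042),("s",322,332,.042),("s",319,352,.042),("pegtop",381,470,.106),("pegbase",380,335,.062),("arm",380,300,.052),("rpeg",560,341,.116)]:
    print(n,ang(W,u,v,z,c))
E
```

```text
long (np.float64(0.1006), np.float64(0.326))
long (np.float64(0.0809), np.float64(0.329))
short (np.float64(0.1008), np.float64(0.153))
short (np.float64(0.089), np.float64(0.156))
long2 (np.float64(0.1008), np.float64(-0.19))
long2 (np.float64(0.0811), np.float64(-0.194))
clip in top? (np.float64(0.1018), np.float64(0.254))
clip (np.float64(0.1014), np.float64(0.162))
clip in bot (np.float64(0.1032), np.float64(0.241))
clip (np.float64(0.1031), np.float64(0.153))
clip out (np.float64(0.1115), np.float64(0.235))
clip out (np.float64(0.1116), np.float64(0.156))
[0.53228548 0.05009326]
long- (np.float64(0.0815), np.float64(-0.177))
long- (np.float64(0.1012), np.float64(-0.18))
short (np.float64(0.0898), np.float64(-0.011))
short (np.float64(0.101), np.float64(-0.011))
s (np.float64(0.0905), np.float64(0.505))
s (np.float64(0.1006), np.float64(0.499))
pegtop (np.float64(0.0814), np.float64(0.262))
pegbase (np.float64(0.0729), np.float64(0.264))
arm (np.float64(0.0663), np.float64(0.263))
rpeg (np.float64(0.0442), np.float64(-0.568))
```

Emit:
arm_command --increments '[{"travel":[0,0.1,0],"rotation":[-0.0078,0,-0.0253],"gripper":0},{"travel":[0,0.1,0],"rotation":[-0.0078,0,-0.0253],"gripper":0},{"travel":[0,0,0],"rotation":[0,0,0],"gripper":0},{"travel":[0,0,0],"rotation":[0,0,0],"gripper":0}]'

```text
t: 4.65
ee_pos: [0.4964, 0.0585, 0.2375]
ee_rot: [0.983, -0.107, -0.148, -0.016]
contact_force: [-1.2, 2.8, -0.0]
opening: 0.0132
grip_force: 21.5
```

Emit:
arm_command --increments '[{"travel":[0,0,0],"rotation":[0,0,0],"gripper":40},{"travel":[0,0,0],"rotation":[0,0,0],"gripper":40},{"travel":[0,0,0],"rotation":[0,0,0],"gripper":40}]'

```text
t: 4.95
ee_pos: [0.4965, 0.0582, 0.2375]
ee_rot: [0.983, -0.107, -0.147, -0.016]
contact_force: [-0.5, -0.3, -0.1]
opening: 0.0342
grip_force: 0.0
```

Emit:
arm_command --increments '[{"travel":[0,0,-2.5],"rotation":[0,0,0],"gripper":40},{"travel":[0,0,-2.5],"rotation":[0,0,0],"gripper":40},{"travel":[0,0,-2.5],"rotation":[0,0,0],"gripper":40},{"travel":[0,0,-1],"rotation":[0,0,0],"gripper":40},{"travel":[0,0,0],"rotation":[0,0,0],"gripper":40}]'

```text
t: 5.45
ee_pos: [0.5214, 0.0529, 0.3201]
ee_rot: [0.983, -0.107, -0.146, -0.016]
contact_force: [-0.0, 0.4, -0.5]
opening: 0.0342
grip_force: 0.0
```

```bash
python3 - <<'E'
from h import *
W=manip.camera_info("wrist");im,_=manip.get_image("wrist");print(manip.sense()['t'],W['position'].tolist(),W['rotation'].tolist())
P=lambda a,r,z:proj(W,[C[0]-r*np.cos(a),C[1]+r*np.sin(a),z])
m=P(.2,.1,.05);print(m,P(0,0,.088)); u,v=(m-[64,48]).astype(int);u=min(max(u,0),384);v=min(max(v,0),288);print(u,v)
cv2.imwrite("pics/w3.png",cv2.resize(im[v:v+96,u:u+128,::-1],None,fx=6,fy=6,interpolation=cv2.INTER_CUBIC));cv2.imwrite("pics/w3f.png",im[...,::-1])
E
```

```text
5.5 [0.5853289330343296, 0.03838556729804313, 0.26688776871667064] [-0.5976631570531954, 0.7437651131232325, 0.2327215928886823, -0.1882893183516976]
[254.40254006 199.99244385] [252.02491328  90.29124378]
190 151
```

View pics/w3.png

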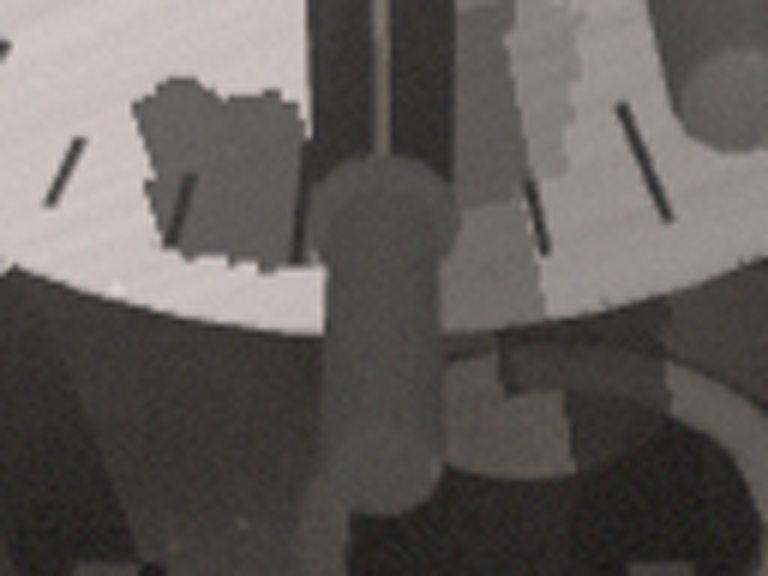

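The peg covers the clip completely along the radial line of sight (crop columns 325–445), and the pointer lies on it. Now for the ring peg.

```bash
python3 - <<'E'
from h import *
p0,M0=now();p,M=pegpose(-.575,.045,.107,.3);h=p-.05*M[:,2];t,r=move(p0,M0,h,M);print(t,r,h)
# per-row twist for 6 rows screw-like: rotation r/6, equal world steps
n=6;T=(h-p0)/n;Rr=R.from_rotvec(r/n).as_matrix();Mk=M0
for k in range(n):print((Mk.T@T*100).round(2),(r/n).round(4));Mk=Mk@Rr
q,N=pegpose(-.575+.1,.045,.107,.3);rr=M.T@(q-p)*100;print(rr.round(3),R.from_matrix(M.T@N).as_rotvec().round(4))
E
```

```text
[ 2.61 -1.11  0.82] [-0.233 -0.002 -0.756] [0.54507599 0.05897384 0.30284398]
[ 0.44 -0.18  0.14] [-0.0388 -0.0003 -0.126 ]
[ 0.46 -0.13  0.13] [-0.0388 -0.0003 -0.126 ]
[ 0.47 -0.08  0.13] [-0.0388 -0.0003 -0.126 ]
[ 0.48 -0.03  0.12] [-0.0388 -0.0003 -0.126 ]
[0.48 0.03 0.12] [-0.0388 -0.0003 -0.126 ]
[0.47 0.08 0.13] [-0.0388 -0.0003 -0.126 ]
[-0.     0.008  0.   ] [0.0296 0.     0.0955]
```

Emit:
arm_command --increments '[{"travel":[0.44,-0.18,0.14],"rotation":[-0.0388,0,-0.126],"gripper":45},{"travel":[0.46,-0.13,0.13],"rotation":[-0.0388,0,-0.126],"gripper":45},{"travel":[0.47,-0.08,0.13],"rotation":[-0.0388,0,-0.126],"gripper":45},{"travel":[0.48,-0.03,0.12],"rotation":[-0.0388,0,-0.126],"gripper":45},{"travel":[0.48,0.03,0.12],"rotation":[-0.0388,0,-0.126],"gripper":45}]'

```text
t: 6.0
ee_pos: [0.5403, 0.0581, 0.3029]
ee_rot: [0.964, 0.22, -0.147, 0.033]
contact_force: [-0.2, 0.1, -0.0]
opening: 0.0386
grip_force: 0.0
```

Emit:
arm_command --increments '[{"travel":[0.47,0.08,0.13],"rotation":[-0.0388,0,-0.126],"gripper":45},{"travel":[0,0,0],"rotation":[0,0,0],"gripper":45}]'

```text
t: 6.2
ee_pos: [0.5443, 0.0594, 0.3002]
ee_rot: [0.948, 0.281, -0.145, 0.042]
contact_force: [-0.9, 0.7, 0.1]
opening: 0.0386
grip_force: 0.0
```

```bash
python3 - <<'E'
from h import *
p0,M0=now();p,M=pegpose(-.575,.045,.107,.3);print(move(p0,M0,p,M))
W=manip.camera_info("wrist");im,_=manip.get_image("wrist")
P=lambda a,r,z:(proj(W,[C[0]-r*np.cos(a),C[1]+r*np.sin(a),z])*1.5).round()
print("rpeg top",P(-.575,.045,.116),"clip",P(.2,.102,.06),P(.2,.116,.06),"tip",P(.2,.1,.05))
cv2.imwrite("pics/w4.png",cv2.resize(im[...,::-1],(768,576),interpolation=cv2.INTER_CUBIC))
E
```

```text
(array([-0.03,  0.08,  4.74]), array([-0.002,  0.003,  0.001]))
rpeg top [384. 368.] clip [236. 329.] [220. 345.] tip [244. 314.]
```

View pics/w4.png

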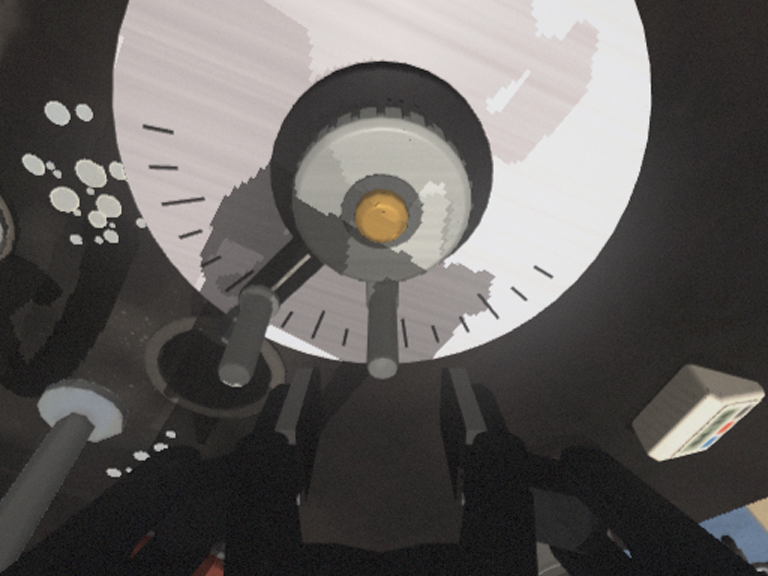

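Emit:
arm_command --increments '[{"travel":[0,0.04,1.6],"rotation":[0,0,0],"gripper":45},{"travel":[0,0.04,1.6],"rotation":[0,0,0],"gripper":45},{"travel":[0,0,1.5],"rotation":[0,0,0],"gripper":45},{"travel":[0,0,0],"rotation":[0,0,0],"gripper":0},{"travel":[0,0,0],"rotation":[0,0,0],"gripper":0}]' --newtons 20

```text
t: 6.75
ee_pos: [0.5333, 0.0509, 0.2566]
ee_rot: [0.948, 0.28, -0.144, 0.041]
contact_force: [-7.1, 3.1, -7.6]
opening: 0.0116
grip_force: 22.2
```

Emit:
arm_command --increments '[{"travel":[0,0,0],"rotation":[0,0,0],"gripper":0},{"travel":[0,0,0],"rotation":[0,0,0],"gripper":0}]'

```text
t: 6.95
ee_pos: [0.5332, 0.051, 0.2566]
ee_rot: [0.948, 0.28, -0.144, 0.042]
contact_force: [-4.2, -0.8, -7.7]
opening: 0.011
grip_force: 21.6
```

Emit:
arm_command --increments '[{"travel":[0,0.008,0],"rotation":[0.0296,0,0.0955],"gripper":0},{"travel":[0,0.008,0],"rotation":[0.0296,0,0.0955],"gripper":0},{"travel":[0,0.008,0],"rotation":[0.0296,0,0.0955],"gripper":0},{"travel":[0,0.008,0],"rotation":[0.0296,0,0.0955],"gripper":0}]'

```text
t: 7.35
ee_pos: [0.5333, 0.0503, 0.2565]
ee_rot: [0.985, 0.085, -0.15, 0.013]
contact_force: [-4.5, -2.2, -7.9]
opening: 0.0108
grip_force: 21.5
```

```bash
python3 - <<'E'
from h import *
s=manip.sense();p0,M0=now();g=p0+.155*M0[:,2];d=g[:2]-C;print(g,np.hypot(*d),np.arctan2(d[1],-d[0]),s['contact_force'],s['moment'],s['t'])
E
```

```text
[0.48771797 0.0422141  0.10860925] 0.04505057762081831 -0.18497744821194023 [-4.48744157 -2.19137486 -7.87464236] [-0.29052916  0.17517183  0.12034397] 7.35
```

Emit:
arm_command --increments '[{"travel":[0,0.008,0],"rotation":[0.0296,0,0.0955],"gripper":0},{"travel":[0,0.008,0],"rotation":[0.0296,0,0.0955],"gripper":0},{"travel":[0,0.008,0],"rotation":[0.0296,0,0.0955],"gripper":0},{"travel":[0,0.008,0],"rotation":[0.0296,0,0.0955],"gripper":0},{"travel":[0,0.008,0],"rotation":[0.0296,0,0.0955],"gripper":0}]'

```text
t: 7.85
ee_pos: [0.5329, 0.0501, 0.2565]
ee_rot: [0.975, -0.161, -0.15, -0.024]
contact_force: [-6.6, 0.2, -5.8]
opening: 0.0111
grip_force: 21.6
```

Emit:
arm_command --increments '[{"travel":[0,0.008,0],"rotation":[0.0296,0,0.0955],"gripper":0},{"travel":[0,0.008,0],"rotation":[0.0296,0,0.0955],"gripper":0},{"travel":[0,0.008,0],"rotation":[0.0296,0,0.0955],"gripper":0},{"travel":[0,0.008,0],"rotation":[0.0296,0,0.0955],"gripper":0},{"travel":[0,0,0],"rotation":[0,0,0],"gripper":0}]'

```text
t: 8.35
ee_pos: [0.5327, 0.0503, 0.2565]
ee_rot: [0.924, -0.351, -0.142, -0.053]
contact_force: [-5.0, 3.4, -6.8]
opening: 0.0112
grip_force: 21.5
```

Emit:
arm_command --increments '[{"travel":[0,0.002,0],"rotation":[0.0074,0,0.0239],"gripper":0},{"travel":[0,0.002,0],"rotation":[0.0074,0,0.0239],"gripper":0},{"travel":[0,0,0],"rotation":[0,0,0],"gripper":0}]'

```text
t: 8.65
ee_pos: [0.5327, 0.0503, 0.2565]
ee_rot: [0.915, -0.373, -0.141, -0.056]
contact_force: [-5.9, 2.6, -6.8]
opening: 0.0113
grip_force: 21.6
```

```bash
python3 - <<'E'
from h import *
s=manip.sense();p0,M0=now();g=p0+.155*M0[:,2];d=g[:2]-C;print(g,np.hypot(*d),np.arctan2(d[1],-d[0]),s['contact_force'],s['moment'],s['t'])
E
```

```text
[0.49931095 0.08241514 0.10861149] 0.045685336442827504 0.773419574775745 [-5.88767653  2.60429618 -6.76918743] [0.06581589 0.50392816 0.06365093] 8.65
```

Emit:
arm_command --increments '[{"travel":[0,0.002,0],"rotation":[0.0074,0,0.0239],"gripper":0},{"travel":[0,0.002,0],"rotation":[0.0074,0,0.0239],"gripper":0},{"travel":[0,0,0],"rotation":[0,0,0],"gripper":0}]'

```text
t: 8.95
ee_pos: [0.5326, 0.0502, 0.2565]
ee_rot: [0.906, -0.396, -0.139, -0.059]
contact_force: [-6.2, 1.9, -4.8]
opening: 0.0111
grip_force: 21.7
```

Emit:
arm_command --increments '[{"travel":[0,0.002,0],"rotation":[0.0074,0,0.0239],"gripper":0},{"travel":[0,0,0],"rotation":[0,0,0],"gripper":0}]'

```text
t: 9.15
ee_pos: [0.5322, 0.0497, 0.2565]
ee_rot: [0.901, -0.407, -0.139, -0.059]
contact_force: [-10.1, -1.3, -2.9]
opening: 0.0112
grip_force: 22.0
```

Emit:
arm_command --increments '[{"travel":[0,0.002,0],"rotation":[0.0074,0,0.0239],"gripper":0},{"travel":[0,0,0],"rotation":[0,0,0],"gripper":0}]'

```text
t: 9.35
ee_pos: [0.5318, 0.0492, 0.2565]
ee_rot: [0.896, -0.418, -0.139, -0.06]
contact_force: [-12.0, -4.5, -0.6]
opening: 0.0112
grip_force: 22.5
```

```bash
python3 - <<'E'
from h import *
s=manip.sense();p0,M0=now();g=p0+.155*M0[:,2];d=g[:2]-C;print(g,np.hypot(*d),np.arctan2(d[1],-d[0]),s['contact_force'],s['moment'],s['t'])
E
```

```text
[0.50096971 0.08383669 0.10855286] 0.04554353738703562 0.82121481608137 [-12.02738421  -4.50642881  -0.63428802] [-0.85040831  1.68719521  0.6025403 ] 9.35
```

The ring has met its stop: the force is rising and the TCP is being deflected at about 0.82 rad, against about 0.81 expected. I'll release and lift.

Emit:
arm_command --increments '[{"travel":[0,0,0],"rotation":[0,0,0],"gripper":45},{"travel":[0,0,0],"rotation":[0,0,0],"gripper":45},{"travel":[0,0,0],"rotation":[0,0,0],"gripper":45}]'

```text
t: 9.65
ee_pos: [0.5348, 0.0498, 0.2593]
ee_rot: [0.896, -0.419, -0.134, -0.064]
contact_force: [-0.1, -0.1, 0.4]
opening: 0.0387
grip_force: 0.0
```

Emit:
arm_command --increments '[{"travel":[0,0,-2],"rotation":[0,0,0],"gripper":45},{"travel":[0,0,-2.5],"rotation":[0,0,0],"gripper":45},{"travel":[0,0,-2.5],"rotation":[0,0,0],"gripper":45},{"travel":[0,0,-1.5],"rotation":[0,0,0],"gripper":45},{"travel":[0,0,0],"rotation":[0,0,0],"gripper":45}]'

```text
t: 10.15
ee_pos: [0.5512, 0.0301, 0.3424]
ee_rot: [0.896, -0.419, -0.132, -0.065]
contact_force: [0.5, -0.2, -0.1]
opening: 0.0381
grip_force: 0.0
```

```bash
python3 - <<'E'
from h import *
W=manip.camera_info("wrist");im,_=manip.get_image("wrist")
P=lambda a,r,z:(proj(W,[C[0]-r*np.cos(a),C[1]+r*np.sin(a),z])*1.5).round()
for a in(.8,.7):print("rpeg",a,P(a,.045,.116))
for a in(.15,.2,.25):print("clip",a,P(a,.102,.06),P(a,.116,.06),"tip",P(a,.1,.05),"kpeg",P(a,.083,.106),P(a,.083,.058))
print(P(0,0,.088))
cv2.imwrite("pics/w5.png",cv2.resize(im[...,::-1],(768,576),interpolation=cv2.INTER_CUBIC))
E
```

```text
rpeg 0.8 [391. 328.]
rpeg 0.7 [401. 327.]
clip 0.15 [501. 310.] [514. 325.] tip [495. 298.] kpeg [497. 343.] [481. 288.]
clip 0.2 [493. 315.] [506. 330.] tip [488. 303.] kpeg [490. 348.] [475. 292.]
clip 0.25 [486. 319.] [497. 334.] tip [481. 307.] kpeg [483. 351.] [469. 295.]
[384. 209.]
```

View pics/w5.png

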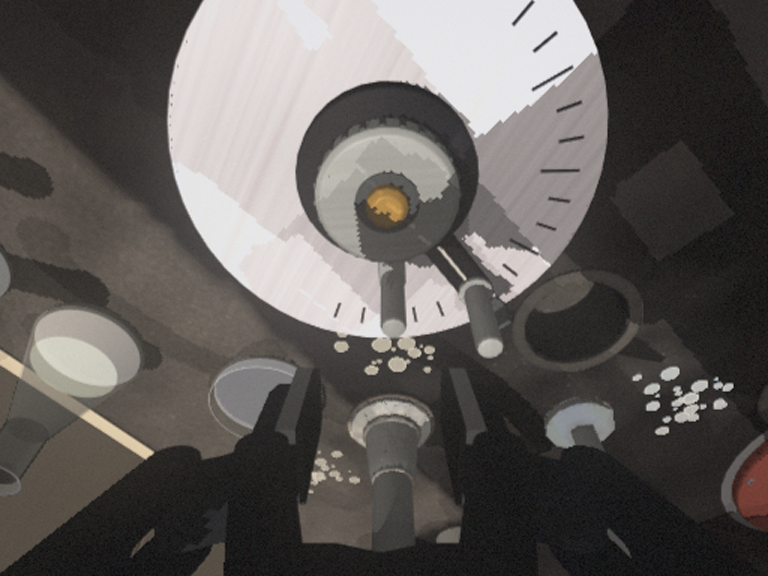

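Knob peg top at (489,348) matches 0.20 rad, the clip's angle. Ring peg top at (393,329) matches about 0.79 rad, i.e. a ring value near 1.38, so it is tight. The gripper is clear of everything, so I'm handing in.

```bash
python3 -c "
from cell import manip
print(manip.close_job())"
```

```text
the job is handed in; nothing more can be done
None
```

The job is handed in: the pointer measured about 0.20 rad, matching the clip's angle, and the lock ring is tight at its stop (about 1.38 of 1.4 rad). The clip itself was hidden behind the knob's peg in the last picture, so its position at the end was not seen directly.

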